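# Shut the specimen carrier and lift it by its telescopic handle

## Robot

A 6-joint arm with a two-finger parallel gripper is mounted at the origin on the work surface. World frame = base frame: x ahead of the robot, y to its left, z up, the work surface at z = 0. Lengths are in m, angles in rad, forces in N, time in s.
With the tool pointing down it reaches from about 0.225 to 0.875 m from the base axis. Payload 3.4 kg.
Tool frame: the origin (TCP) lies at the very end of the fingers, on their centre line; the grasp point (between the pads) lies 19 mm behind it; z points along the fingers, y is the line along which they close (so a half turn about z gives the same grasp; the last joint's range is limited). The gripper opens to 85 mm and grips with 20 to 120 N. Pads are 22 mm wide; open, the fingers measure 114 mm over their backs; the gripper's body (76 mm by 85 mm) begins 54 mm behind the grasp point. The pads swing forward as they close: fully open they stand 13 mm farther back than shut.
Start: joints at [-1.412, 0.276, 1.505, -0, 1.361, -0.121], TCP at [0.159, -0.553, 0.231] pointing down, gripper open.
Joint ranges: [-2.89, 2.89], [-0.75, 2.08], [0.22, 2.7], [-1.18, 4.32], [0.11, 2.71], [-2.7, 2.7]. Speed limits (rad/s): [2.57, 2.57, 3.14, 3.14, 3.14, 3.14].

## Interface

Orientations are given as a unit quaternion [w, x, y, z].
In Python, from rig import get_state, optics, sign_off gives the robot as it stands.
- The arm moves only by the tool send_rows, never from a script. Its argument "increments" is a list of rows, each an object with "gripper": the gripper's target within -1 to 1 (shut at 1, half-way at 0, fully open at -1); "linear": the shift along the world's x, y, z in m, a list of three; "delta_rot": the turn, a rotation vector about the world's x, y, z in rad, a list of three. In form: [{"gripper": gripper, "linear": [dx, dy, dz], "delta_rot": [rx, ry, rz]}, ...]. A call has 1 to 8 rows; each row is the pose to reach, as a shift and turn from the pose commanded when the call began; what a row does not reach only later rows make up. A row lasts 1/10 s, in which the tool goes at most 50 mm and 8.59 degrees, less where a joint would pass 70% of its speed; a pose out of reach is approached as far as the arm can. A call with a gripper value outside its range is refused whole. The fingers move at their own pace and stop on an object; "newtons" is the grip in N (left out, the last holds). Time passes only in rows, so rows that repeat a pose let the fingers close. It gives the time, the measured TCP pose, the force, the opening and the grip force at its end, in the units of the state.
- get_state(): the state, without advancing time (a new reading comes with each control period).
- optics.get_image(name): name is "side" or "top" or "wrist"; returns a dict with "pixels" (480x640x3 uint8, blue, green, red), "K" (3x3 intrinsics, pixels), "rvec" (rotation vector, rad) and "tvec" (3), from world to camera coordinates, as OpenCV has them; the wrist camera has in their place "T_tool_cam" (4x4, takes a point from camera to tool coordinates, whose origin is the TCP and whose axes are the flange's). Camera axes: x right, y down, z forward; pixel columns grow to the right and rows downward; lengths in m; the calibration is good to about 2 mm. A picture is of the moment at which its call begins: read the wrist's pose just before it. There is no depth.
- sign_off(): hands the job in; it is judged then, once.
The state is a dict: "clock": time; "qpos": joint angles; "qd": joint speeds; "effort": joint torques, N m; "position": TCP position; "ee_rot": TCP orientation; "contact_force": force on the tool from outside, world axes, zero at the start; "moment": the same for the moment, N m; "width": finger opening in m; "gripper_force": force on a finger pad.
Only numpy, scipy, OpenCV 4.12 (cv2) and the standard library are available. Lean on these libraries where they do the work, as an engineer would, in place of code of your own. Each camera call takes 0.05 s, during which the arm holds its last target. There are 200 camera calls.

## Task

Close up the loaded specimen carrier by pushing its drawer fully shut, then squeeze the release button in the side of its handle bar, keep it squeezed and pull the telescopic handle straight up past the halfway stop to its second, last stop. Lift the carrier level a few centimetres clear of the counter by the extended handle and finish there, still holding it steadily in the gripper: do not put it down or let go. Do not tip the carrier or disturb the other things on the counter.

Things in the scene. Friction and masses are not known exactly. Their poses are not given: they have to be found in the camera images.
- carrier: White box 200 mm along its own x, 240 mm along y, 110 mm high, loose on the counter, 0.75 to 0.95 kg in all. Origin: centre of its underside, z up. A drawer opens out of its front, its own -x side. Over the middle of its top stands an inverted-U handle: upright telescopic rods at y = -100 and +100 mm joined by a black bar along its own y. Its centre of mass is near the middle when shut.
- drawer (a joint): How far the drawer stands open (m): 0 = fully shut, 0.085 = fully out. It slides out along the carrier's own -x, has about 1.2 N of friction and stays where it is left. Its tubes belong to it. Once shut, a push of some 5 N or more slides the whole carrier.
- drawer_front (a point): Point on the outer face of the drawer's front panel, mid-width, 85 mm above the carrier's underside; 106 mm in front (own -x) of the carrier's centre when shut. The panel is flat, 162 mm wide, from 7 to 105 mm high; a grip strip 22 to 34 mm up and a plate 55 to 85 mm up stand out 3 mm or less. Push along the carrier's own +x to shut it.
- handle (a joint): How far the handle is drawn up out of the carrier (m): 0 = down, 0.045 = first stop (halfway), 0.090 = second and last stop. Without the button squeezed, a catch keeps it from rising past 0 or past the first stop; with the button kept squeezed it runs through to the second stop (2 to 3 N to pull). Not held there: let go, it sinks back.
- grip_mid (a point): Centre of the handle bar; it rises with the handle. The bar is black, 222 mm long (carrier's own y), 22 mm thick (own x), 22 mm high. With the handle down its centre is 145 mm above the carrier's underside, with 24 mm of free space below the bar. To squeeze the button the jaws come from above and close along the carrier's own x at mid-length.
- button (a joint): How far the release button is squeezed in (m): 0 = out, 0.005 = fully in, frees the handle from 0.004. A grey spring paddle 46 mm long, 17 mm high, at mid-length on the bar's front (own -x) face, standing out 7 mm (2 mm when in): 29 mm over bar and button, 24 mm squeezed. 3 N starts it, 8 N presses it fully; a firm grip of 15 to 40 N on bar and button keeps it in.
- reagent_bottle: Bystander: white dropper bottle, 38 mm across, 85 mm high; origin at the centre of its underside.
- glass_jar: Bystander: amber glass jar, 56 mm across, 75 mm high; origin at the centre of its underside.
- kit_box: Bystander: white carton 120 x 75 x 50 mm (own x, y, z); origin at the centre of its underside.

How it is judged:
On the way, in this order (a step that is already met when the one before it is completed fails the run):
1. the drawer is pushed fully shut (value of joint drawer below 0.006 m), for 0.2 s.
2. the button is squeezed in with the handle still down and the carrier standing (value of joint button above 0.004 m and value of joint handle below 0.012 m and height (world z) of carrier below 0.008 m), for 0.1 s.
3. the handle is pulled up to its second stop (value of joint handle above 0.085 m), for 0.2 s.
At the end, for the whole second after the job is handed in: The gripper is still holding the carrier (more than 3 N) by its handle, the handle is at its second stop (0.085 m or more), the carrier hangs still (under 30 mm/s and 0.3 rad/s), more than 15 mm clear of the counter and within 0.25 rad of level, and its drawer is shut (within 8 mm) (value of joint drawer below 0.008 m and value of joint handle above 0.085 m and height (world z) of carrier above 0.015 m and angle between carrier's own z axis and vertical below 0.25 rad and contact force between the fingers and carrier above 3 N and linear speed of carrier below 0.03 m/s and angular speed of carrier below 0.3 rad/s); the arm keeps its last pose, push and grip.
It fails at once if the carrier is tipped by more than 0.5 rad (angle between carrier's own z axis and vertical above 0.5 rad).
It fails at once if the reagent bottle is moved by more than 40 mm (distance of reagent_bottle from where it was at the start of the episode above 0.04 m).
It fails at once if the glass jar is moved by more than 40 mm (distance of glass_jar from where it was at the start of the episode above 0.04 m).
It fails at once if the kit box is moved by more than 40 mm (distance of kit_box from where it was at the start of the episode above 0.04 m).
It also fails if it takes over 54 s, if anything falls off the work surface, if the arm or the gripper's body presses on something with over 40 N, if the wrist force passes 120 N, or if a joint passes its speed limit or range.

## Working session

There is one attempt and no reset: what is moved stays moved. The work goes in short steps, Python scripts to look and compute and a tool call to move; the robot and the scene stay as the last step left them, time stands still between calls to the robot, and variables do not carry over. Pictures are saved under pics/ and viewed, at most 10 in all, crops included, and the job is handed in when it is done.

Besides the shell and the picture viewer there is one more tool, called after "Call:" as a command line: name --argument value ..., lists and objects as JSON in quotes. send_rows: Moves the arm, as the interface text tells. Its arguments: {"type":"object","properties":{"increments":{"type":"array"},"newtons":{"type":"number"}},"required":["increments"]}

```bash
mkdir -p pics
cat > h.py <<'E'
from rig import get_state, optics, sign_off
import numpy as np, cv2, pickle
def shot(n,f):
    s=get_state(); d=optics.get_image(n); cv2.imwrite(f'pics/{f}.png',d['pixels']); pickle.dump((s,d),open(f'pics/{f}.pkl','wb')); return s,d
def back(f,uv,z):
    s,d=pickle.load(open(f'pics/{f}.pkl','rb')); K=np.array(d['K'])
    if 'rvec' in d:
        R=cv2.Rodrigues(np.array(d['rvec'],float))[0]; t=np.array(d['tvec']).ravel(); Rw=R.T; c=-R.T@t
    else:
        from scipy.spatial.transform import Rotation as Ro
        q=s['ee_rot']; Rt=Ro.from_quat([q[1],q[2],q[3],q[0]]).as_matrix(); T=np.array(d['T_tool_cam'])
        Rw=Rt@T[:3,:3]; c=Rt@T[:3,3]+np.array(s['position'])
    r=Rw@np.linalg.inv(K)@np.array([uv[0],uv[1],1.]); return c+r*(z-c[2])/r[2]
E
python3 - <<'E'
from h import *
s,_=shot('top','t1'); shot('side','s1'); print(s)
E
```

```text
{'clock': 0.0, 'qpos': array([-1.41202380e+00,  2.76606437e-01,  1.50614707e+00,  8.02650732e-06,
        1.36068862e+00, -1.21018685e-01]), 'qd': array([-5.01612400e-04,  1.12609466e-04,  3.27975129e-04,  7.08016282e-04,
       -4.41656206e-04, -6.39151961e-05]), 'effort': array([ 4.64190889e-04, -4.16774762e+01, -2.45804268e+01, -1.45202762e-04,
        1.11249115e-02,  9.88545906e-06]), 'position': array([ 0.15869193, -0.55211624,  0.23042763]), 'ee_rot': array([-9.24643410e-04,  9.90230252e-01,  1.39438851e-01, -1.35315764e-05]), 'contact_force': array([-0.62149392,  0.32393186, -0.55364413]), 'moment': array([-0.03203479,  0.00086675, -0.00669715]), 'gripper_force': 0.0, 'width': 0.08535699727549964}
```

View pics/t1.png

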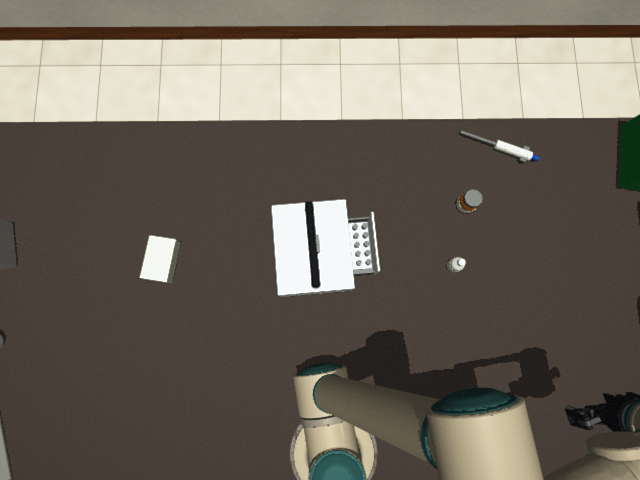

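View pics/s1.png

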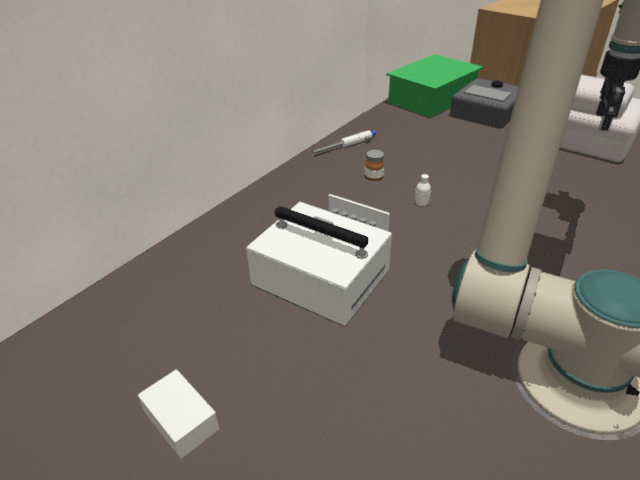

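The top view shows the carrier with its bar from (309,203) to (316,287) and the drawer open to the right, with its panel at about x=376. The bottle is at (456,265), the jar at (470,200) and the carton at (160,259). I'll enlarge it and locate these points.

Run:
```python
from h import *
im=cv2.imread('pics/t1.png')[180:310,260:400]; cv2.imwrite('pics/t1c.png',cv2.resize(im,None,fx=5,fy=4.6,interpolation=cv2.INTER_CUBIC)[:598])
for n,uv,z in [('barA',(309,203),.156),('barB',(316,287),.156),('TL',(272,206),.11),('TR',(346.5,200),.11),('BL',(277.5,295),.11),('BR',(354.5,290),.11),('pT',(375,212),.105),('pB',(380,271),.105),('bot',(457,264),.06),('jar',(472,199),.06)]: print(n,back('t1',uv,z).round(4))
```

```text
barA [0.6442 0.0569 0.156 ]
barB [0.4282 0.0413 0.156 ]
TL [0.649  0.1565 0.11  ]
TR [ 0.6636 -0.0435  0.11  ]
BL [0.4122 0.1409 0.11  ]
BR [ 0.4224 -0.0585  0.11  ]
pT [ 0.6309 -0.1199  0.105 ]
pB [ 0.4715 -0.1274  0.105 ]
bot [ 0.4929 -0.3463  0.06  ]
jar [ 0.6765 -0.4014  0.06  ]
```

View pics/t1c.png

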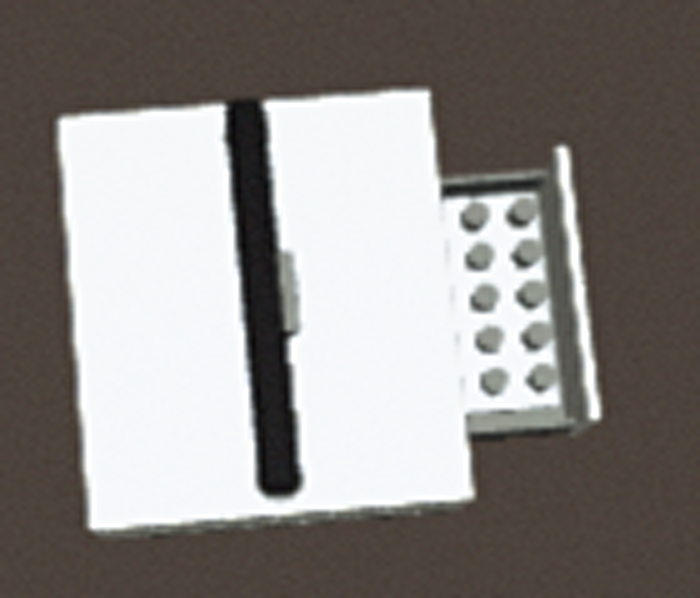

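The carrier centre is about (0.536, 0.049). Its own +x points along (-0.068, 0.998), and the corner-to-corner side comes out at 200 mm as it should. The drawer face is at about (0.549, -0.125), so the drawer is open about 68 mm. I'll go to a point in front of the panel with the fingers shut.

Call:
send_rows --increments '[{"gripper":1,"linear":[0.036,0.032,0],"delta_rot":[0,0,-0.03]},{"gripper":1,"linear":[0.072,0.064,0],"delta_rot":[0,0,-0.06]},{"gripper":1,"linear":[0.108,0.096,0],"delta_rot":[0,0,-0.09]},{"gripper":1,"linear":[0.144,0.128,0],"delta_rot":[0,0,-0.12]},{"gripper":1,"linear":[0.18,0.16,0],"delta_rot":[0,0,-0.15]},{"gripper":1,"linear":[0.216,0.192,0],"delta_rot":[0,0,-0.18]},{"gripper":1,"linear":[0.252,0.224,0],"delta_rot":[0,0,-0.2]},{"gripper":1,"linear":[0.288,0.256,0],"delta_rot":[0,0,-0.209]}]'

```text
clock: 0.9
position: [0.4478, -0.295, 0.2311]
ee_rot: [-0.0, 0.999, 0.035, -0.0]
contact_force: [0.2, -0.4, -0.3]
width: 0.0003
gripper_force: 0.0
```

Call:
send_rows --increments '[{"gripper":1,"linear":[0.036,0.028,0],"delta_rot":[0,0,0]},{"gripper":1,"linear":[0.072,0.056,0],"delta_rot":[0,0,0]},{"gripper":1,"linear":[0.108,0.085,-0.03],"delta_rot":[0,0,0]},{"gripper":1,"linear":[0.108,0.085,-0.07],"delta_rot":[0,0,0]},{"gripper":1,"linear":[0.108,0.085,-0.11],"delta_rot":[0,0,0]},{"gripper":1,"linear":[0.108,0.085,-0.15],"delta_rot":[0,0,0]},{"gripper":1,"linear":[0.108,0.085,-0.165],"delta_rot":[0,0,0]},{"gripper":1,"linear":[0.108,0.085,-0.165],"delta_rot":[0,0,0]}]'

```text
clock: 1.7
position: [0.5524, -0.2103, 0.0629]
ee_rot: [-0.002, 0.999, 0.036, -0.003]
contact_force: [-0.3, 0.5, -0.7]
width: 0.0002
gripper_force: 0.0
```

Call:
send_rows --increments '[{"gripper":1,"linear":[-0.001,0.02,0],"delta_rot":[0,0,0]},{"gripper":1,"linear":[-0.003,0.04,0],"delta_rot":[0,0,0]},{"gripper":1,"linear":[-0.004,0.055,0],"delta_rot":[0,0,0]},{"gripper":1,"linear":[-0.005,0.067,0],"delta_rot":[0,0,0]},{"gripper":1,"linear":[-0.005,0.079,0],"delta_rot":[0,0,0]},{"gripper":1,"linear":[-0.006,0.091,0],"delta_rot":[0,0,0]},{"gripper":1,"linear":[-0.007,0.103,0],"delta_rot":[0,0,0]},{"gripper":1,"linear":[-0.008,0.115,0],"delta_rot":[0,0,0]}]'

```text
clock: 2.5
position: [0.5471, -0.0962, 0.067]
ee_rot: [0.0, 0.999, 0.035, 0.0]
contact_force: [-1.3, -1.7, 5.8]
width: 0.0
gripper_force: 2.9
```

Call:
send_rows --increments '[{"gripper":1,"linear":[0,0.005,0],"delta_rot":[0,0,0]},{"gripper":1,"linear":[0,0.01,0],"delta_rot":[0,0,0]},{"gripper":1,"linear":[0,0.01,0],"delta_rot":[0,0,0]}]'

```text
clock: 2.8
position: [0.5463, -0.0854, 0.0669]
ee_rot: [-0.0, 0.999, 0.036, -0.0]
contact_force: [-2.0, 0.6, 5.8]
width: 0.0001
gripper_force: 2.4
```

There's an upward force of 5.8 N that I didn't expect, so I'll look before pushing further.

Run:
```python
from h import *
shot('wrist','w2'); _,d=shot('side','s2'); _,e=shot('top','t2'); print(get_state()['contact_force'])
a=cv2.resize(d['pixels'][170:330,230:430],(400,320)); b=cv2.resize(e['pixels'][180:310,260:400],(400,320)); c=cv2.resize(cv2.imread('pics/w2.png'),(370,278))
m=np.zeros((598,800,3),np.uint8); m[:320,:400]=a; m[:320,400:]=b; m[320:,:370]=c; cv2.imwrite('pics/m2.png',m)
```

```text
[-1.85338111  0.21954613  6.36556002]
```

View pics/m2.png

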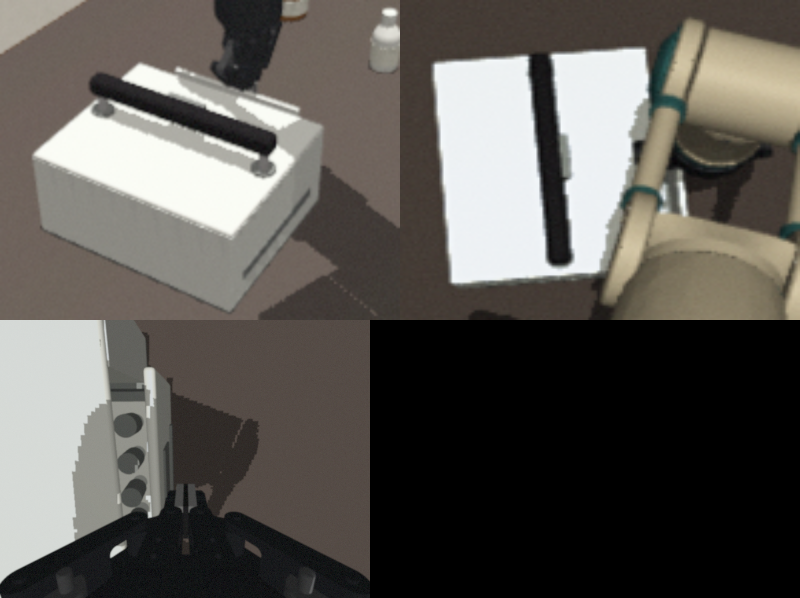

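The drawer is now about 25 mm open. The finger knuckles, about 38 mm above the tip, are riding on the panel's top edge. I'll back off a little, rise 21 mm so that only the tips push, and continue.

Call:
send_rows --increments '[{"gripper":1,"linear":[0,-0.015,0.005],"delta_rot":[0,0,0]},{"gripper":1,"linear":[0,-0.015,0.021],"delta_rot":[0,0,0]},{"gripper":1,"linear":[0,-0.01,0.021],"delta_rot":[0,0,0]},{"gripper":1,"linear":[0,0,0.021],"delta_rot":[0,0,0]},{"gripper":1,"linear":[0,0.005,0.021],"delta_rot":[0,0,0]}]'

```text
clock: 3.45
position: [0.5464, -0.0809, 0.0868]
ee_rot: [-0.0, 0.999, 0.036, -0.0]
contact_force: [0.2, -1.7, 0.4]
width: 0.0
gripper_force: 0.7
```

Call:
send_rows --increments '[{"gripper":1,"linear":[0,0.004,0],"delta_rot":[0,0,0]},{"gripper":1,"linear":[-0.001,0.008,0],"delta_rot":[0,0,0]},{"gripper":1,"linear":[-0.001,0.008,0],"delta_rot":[0,0,0]}]'

```text
clock: 3.75
position: [0.5455, -0.0728, 0.087]
ee_rot: [-0.0, 0.999, 0.036, -0.0]
contact_force: [-0.1, -0.0, -0.3]
width: -0.0001
gripper_force: 0.0
```

Call:
send_rows --increments '[{"gripper":1,"linear":[0,0.002,0],"delta_rot":[0,0,0]},{"gripper":1,"linear":[0,0.004,0],"delta_rot":[0,0,0]}]'

```text
clock: 3.95
position: [0.5454, -0.0697, 0.0871]
ee_rot: [0.0, 0.999, 0.035, -0.001]
contact_force: [-1.3, -1.6, -0.3]
width: -0.0003
gripper_force: 0.6
```

Call:
send_rows --increments '[{"gripper":1,"linear":[0,0.002,0],"delta_rot":[0,0,0]}]'

```text
clock: 4.05
position: [0.5456, -0.0686, 0.0872]
ee_rot: [0.001, 0.999, 0.036, -0.0]
contact_force: [-0.0, -6.1, -1.1]
width: -0.0001
gripper_force: 2.5
```

Run:
```python
from h import *
s,_=shot('wrist','w3'); _,d=shot('side','s3'); print(s['contact_force'],s['position'])
a=cv2.resize(d['pixels'][170:330,230:430],(400,320)); c=cv2.resize(cv2.imread('pics/w3.png'),(400,300))
m=np.zeros((320,800,3),np.uint8); m[:320,:400]=a; m[:300,400:]=c; cv2.imwrite('pics/m3.png',m)
```

```text
[-0.02374966 -6.10030494 -1.12311418] [ 0.54556543 -0.06855783  0.0871552 ]
```

View pics/m3.png

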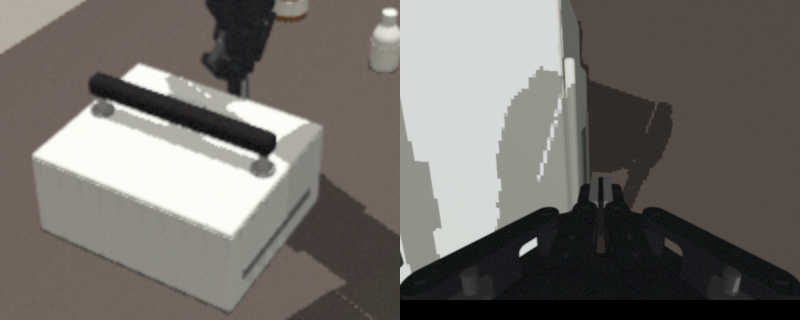

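The drawer is shut: the panel is flush and it pushes back with 6 N. Next I'll hold briefly, back off, rise, open and look at the bar from above.

Call:
send_rows --increments '[{"gripper":1,"linear":[0,0,0],"delta_rot":[0,0,0]},{"gripper":1,"linear":[0,0,0],"delta_rot":[0,0,0]},{"gripper":1,"linear":[0,-0.02,0],"delta_rot":[0,0,0]},{"gripper":1,"linear":[0,-0.02,0.045],"delta_rot":[0,0,0]},{"gripper":1,"linear":[0,-0.02,0.09],"delta_rot":[0,0,0]},{"gripper":-1,"linear":[0,-0.02,0.135],"delta_rot":[0,0,0]},{"gripper":-1,"linear":[0,0.01,0.17],"delta_rot":[0,0,0]},{"gripper":-1,"linear":[0,0.05,0.175],"delta_rot":[0,0,0]}]'

```text
clock: 4.95
position: [0.5488, -0.0174, 0.268]
ee_rot: [-0.0, 0.999, 0.034, 0.006]
contact_force: [0.5, 0.4, -1.4]
width: 0.0432
gripper_force: 0.0
```

Call:
send_rows --increments '[{"gripper":-1,"linear":[-0.006,0.04,0],"delta_rot":[0,0,0.016]},{"gripper":-1,"linear":[-0.0095,0.066,0],"delta_rot":[0,0,0.0]},{"gripper":-1,"linear":[-0.0095,0.066,0],"delta_rot":[0,0,0.0]},{"gripper":-1,"linear":[-0.0095,0.066,0],"delta_rot":[0,0,0.0]}]'

```text
clock: 5.35
position: [0.5362, 0.0493, 0.2625]
ee_rot: [-0.0, 0.999, 0.036, 0.0]
contact_force: [0.3, -0.5, -0.2]
width: 0.0853
gripper_force: 0.0
```

Run:
```python
from h import *
s,_=shot('wrist','w4'); print(s['position'],s['ee_rot'],s['contact_force'])
```

```text
[0.53619036 0.04931202 0.26254861] [-3.76825521e-04  9.99340869e-01  3.62993197e-02  2.12965800e-04] [ 0.34581406 -0.54071742 -0.2377506 ]
```

View pics/w4.png

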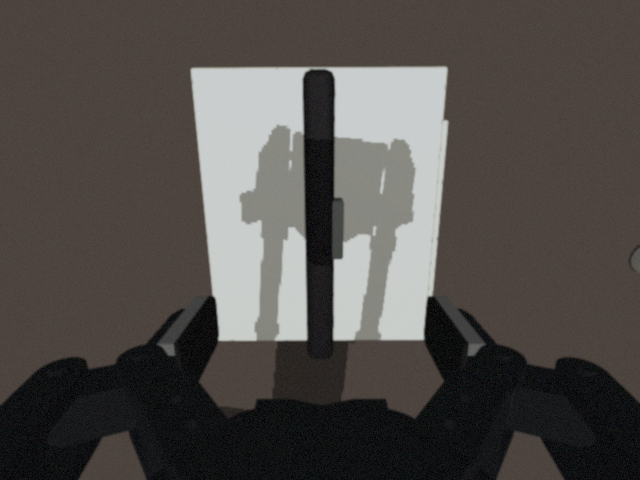

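The bar runs from (319,70) to (320,358), lined up with the jaws. The button spans rows 199 to 258 at column 338. I'll work out the world positions.

Run:
```python
from h import *
for n,uv,z in [('far',(319,71),.15),('near',(320,357),.15),('butTop',(338,199),.153),('butBot',(338,258),.153),('barmid',(319,228),.156)]: print(n,back('w4',uv,z).round(4))
```

```text
far [0.6493 0.0595 0.15  ]
near [0.4299 0.043  0.15  ]
butTop [0.5648 0.0395 0.153 ]
butBot [0.5197 0.0356 0.153 ]
barmid [0.5429 0.0518 0.156 ]
```

Call:
send_rows --increments '[{"gripper":-1,"linear":[0.005,0.001,-0.03],"delta_rot":[0,0,0]},{"gripper":-1,"linear":[0.005,0.001,-0.06],"delta_rot":[0,0,0]},{"gripper":-1,"linear":[0.005,0.001,-0.085],"delta_rot":[0,0,0]},{"gripper":-1,"linear":[0.005,0.001,-0.105],"delta_rot":[0,0,0]},{"gripper":-1,"linear":[0.005,0.001,-0.12],"delta_rot":[0,0,0]},{"gripper":-1,"linear":[0.005,0.001,-0.132],"delta_rot":[0,0,0]},{"gripper":-1,"linear":[0.005,0.001,-0.138],"delta_rot":[0,0,0]},{"gripper":-1,"linear":[0.005,0.001,-0.138],"delta_rot":[0,0,0]}]'

```text
clock: 6.2
position: [0.5411, 0.0488, 0.1237]
ee_rot: [-0.0, 0.999, 0.035, -0.001]
contact_force: [0.5, 0.6, -0.2]
width: 0.0852
gripper_force: 0.0
```

Call:
send_rows --increments '[{"gripper":1,"linear":[0,0,0],"delta_rot":[0,0,0]},{"gripper":1,"linear":[0,0,0],"delta_rot":[0,0,0]},{"gripper":1,"linear":[0,0,0],"delta_rot":[0,0,0]},{"gripper":1,"linear":[0,0,0],"delta_rot":[0,0,0]},{"gripper":1,"linear":[0,0,0],"delta_rot":[0,0,0]},{"gripper":1,"linear":[0,0,0],"delta_rot":[0,0,0]},{"gripper":1,"linear":[0,0,0],"delta_rot":[0,0,0]},{"gripper":1,"linear":[0,0,0],"delta_rot":[0,0,0]}]' --newtons 30

```text
clock: 7.0
position: [0.5416, 0.0507, 0.1253]
ee_rot: [-0.001, 0.999, 0.036, 0.001]
contact_force: [-0.5, 5.8, 4.9]
width: 0.0226
gripper_force: 31.6
```

Run:
```python
from h import *
shot('wrist','w5'); _,d=shot('side','s5')
c=cv2.resize(cv2.imread('pics/w5.png')[150:390,200:440],(400,400)); a=cv2.resize(d['pixels'][170:330,230:390],(400,400))
cv2.imwrite('pics/m5.png',cv2.convertScaleAbs(np.hstack([a,c]),alpha=1.5,beta=25))
```

```text
(no output)
```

View pics/m5.png

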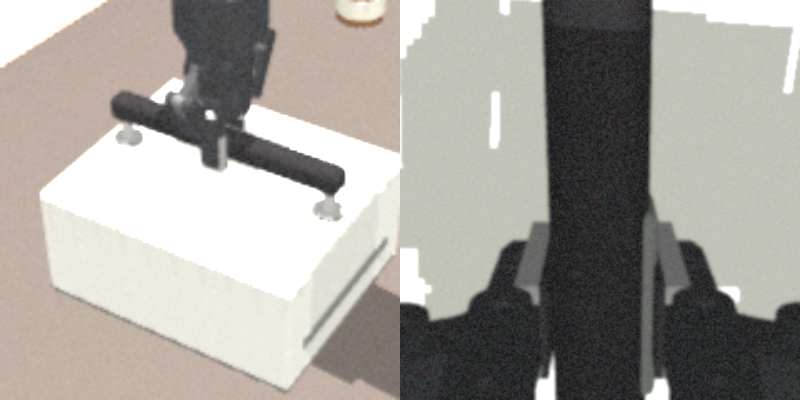

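The jaws hold the bar with the button squeezed between the pad and the bar. I'll start the pull gently.

Call:
send_rows --increments '[{"gripper":1,"linear":[0,0,0.003],"delta_rot":[0,0,0]},{"gripper":1,"linear":[0,0,0.008],"delta_rot":[0,0,0]},{"gripper":1,"linear":[0,0,0.014],"delta_rot":[0,0,0]},{"gripper":1,"linear":[0,0,0.02],"delta_rot":[0,0,0]}]'

```text
clock: 7.5
position: [0.5415, 0.0495, 0.1447]
ee_rot: [-0.0, 0.999, 0.035, 0.0]
contact_force: [1.2, 3.4, -2.7]
width: 0.0224
gripper_force: 29.5
```

Call:
send_rows --increments '[{"gripper":1,"linear":[0,0,0.008],"delta_rot":[0,0,0]},{"gripper":1,"linear":[0,0,0.016],"delta_rot":[0,0,0]},{"gripper":1,"linear":[0,0,0.024],"delta_rot":[0,0,0]},{"gripper":1,"linear":[0,0,0.032],"delta_rot":[0,0,0]},{"gripper":1,"linear":[0,0,0.04],"delta_rot":[0,0,0]},{"gripper":1,"linear":[0,0,0.048],"delta_rot":[0,0,0]},{"gripper":1,"linear":[0,0,0.056],"delta_rot":[0,0,0]},{"gripper":1,"linear":[0,0,0.06],"delta_rot":[0,0,0]}]'

```text
clock: 8.3
position: [0.5414, 0.0492, 0.2053]
ee_rot: [0.0, 0.999, 0.035, 0.0]
contact_force: [1.4, 3.1, -2.3]
width: 0.0224
gripper_force: 29.5
```

Call:
send_rows --increments '[{"gripper":1,"linear":[0,0,0.003],"delta_rot":[0,0,0]},{"gripper":1,"linear":[0,0,0.006],"delta_rot":[0,0,0]},{"gripper":1,"linear":[0,0,0.009],"delta_rot":[0,0,0]},{"gripper":1,"linear":[0,0,0.01],"delta_rot":[0,0,0]},{"gripper":1,"linear":[0,0,0.01],"delta_rot":[0,0,0]}]'

```text
clock: 8.8
position: [0.5414, 0.0494, 0.2145]
ee_rot: [0.0, 0.999, 0.035, 0.0]
contact_force: [1.1, 2.0, -1.2]
width: 0.0225
gripper_force: 29.8
```

Call:
send_rows --increments '[{"gripper":1,"linear":[0,0,0.002],"delta_rot":[0,0,0]},{"gripper":1,"linear":[0,0,0.003],"delta_rot":[0,0,0]},{"gripper":1,"linear":[0,0,0.004],"delta_rot":[0,0,0]},{"gripper":1,"linear":[0,0,0.005],"delta_rot":[0,0,0]},{"gripper":1,"linear":[0,0,0.006],"delta_rot":[0,0,0]},{"gripper":1,"linear":[0,0,0.007],"delta_rot":[0,0,0]},{"gripper":1,"linear":[0,0,0.008],"delta_rot":[0,0,0]},{"gripper":1,"linear":[0,0,0.008],"delta_rot":[0,0,0]}]' --newtons 38

```text
clock: 9.6
position: [0.5413, 0.0493, 0.2225]
ee_rot: [0.0, 0.999, 0.035, 0.0]
contact_force: [0.3, 0.0, -8.9]
width: 0.0219
gripper_force: 37.9
```

The wrist now reads 8.9 N, which is the whole carrier's weight, so the handle is at its last stop. I'll lift it another 40 mm, gently.

Call:
send_rows --increments '[{"gripper":1,"linear":[0,0,0.003],"delta_rot":[0,0,0]},{"gripper":1,"linear":[0,0,0.008],"delta_rot":[0,0,0]},{"gripper":1,"linear":[0,0,0.014],"delta_rot":[0,0,0]},{"gripper":1,"linear":[0,0,0.02],"delta_rot":[0,0,0]},{"gripper":1,"linear":[0,0,0.026],"delta_rot":[0,0,0]},{"gripper":1,"linear":[0,0,0.032],"delta_rot":[0,0,0]},{"gripper":1,"linear":[0,0,0.037],"delta_rot":[0,0,0]},{"gripper":1,"linear":[0,0,0.04],"delta_rot":[0,0,0]}]'

```text
clock: 10.4
position: [0.5415, 0.0493, 0.263]
ee_rot: [0.0, 0.999, 0.035, 0.0]
contact_force: [-0.0, -0.6, -8.9]
width: 0.0217
gripper_force: 37.9
```

Call:
send_rows --increments '[{"gripper":1,"linear":[0,0,0],"delta_rot":[0,0,0]},{"gripper":1,"linear":[0,0,0],"delta_rot":[0,0,0]},{"gripper":1,"linear":[0,0,0],"delta_rot":[0,0,0]},{"gripper":1,"linear":[0,0,0],"delta_rot":[0,0,0]},{"gripper":1,"linear":[0,0,0],"delta_rot":[0,0,0]},{"gripper":1,"linear":[0,0,0],"delta_rot":[0,0,0]},{"gripper":1,"linear":[0,0,0],"delta_rot":[0,0,0]},{"gripper":1,"linear":[0,0,0],"delta_rot":[0,0,0]}]'

```text
clock: 11.2
position: [0.5413, 0.0493, 0.2623]
ee_rot: [0.0, 0.999, 0.035, -0.0]
contact_force: [0.0, 0.1, -8.8]
width: 0.0224
gripper_force: 37.9
```

Run:
```python
from h import *
shot('wrist','w6'); s,d=shot('side','s6'); print(s['position'],s['contact_force'],s['moment'])
c=cv2.resize(cv2.imread('pics/w6.png'),(400,300)); a=cv2.resize(d['pixels'][100:330,200:430],(400,400))[50:350]
cv2.imwrite('pics/m6.png',np.hstack([a,c]))
```

```text
[0.54128795 0.04932046 0.26233525] [ 1.08537038 -0.13529284 -8.75554753] [-0.03894711 -0.03089631  0.0072373 ]
```

View pics/m6.png

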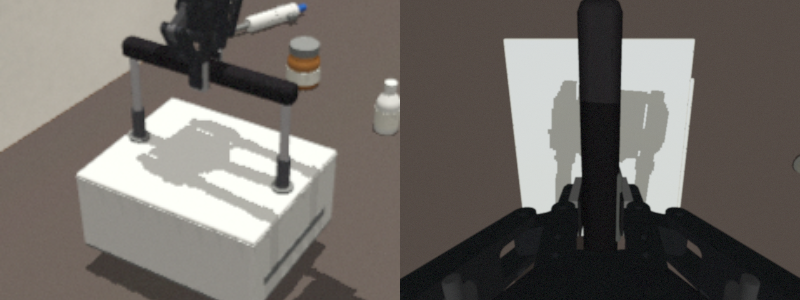

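The carrier hangs level and clear of the counter, with the handle extended in both telescopic stages, the drawer shut and the bystanders in place. I'll hand it in.

```bash
python3 -c "
from h import *
print(sign_off())"
```

```text
the job is handed in; nothing more can be done
None
```

I handed the job in with the drawer shut, the handle at its second stop, and the carrier hanging level and steady in the gripper about 4 cm above the counter. The bottle and jar looked undisturbed in the last side view and the arm never went near the kit box, but the sign-off returned no verdict.

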